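Seat the hex key and tighten the clamp of the pine ham stand

ROBOT

A 7-joint arm with a two-finger parallel gripper is mounted at the origin on the work surface. World frame = base frame: x ahead of the robot, y to its left, z up, the work surface at z = 0. Lengths are in mm, angles in rad, forces in N, time in s.
With the tool pointing down it reaches from about 425 to 875 mm from the base axis. Payload 8.4 kg.
Tool frame: the origin (TCP) lies at the very end of the fingers, on their centre line; the grasp point (between the pads) lies 19 mm behind it; y points along the fingers, z is the direction in which the jaws open and shut, and the axes are right-handed (so a half turn about y gives the same grasp; the last joint's range is limited). The gripper opens to 87 mm and grips with 3 to 60 N. Pads are 19 mm wide; open, the fingers measure 117 mm over their backs; the gripper's body (75 mm by 190 mm) begins 51 mm behind the grasp point.
Start: joints at [-1.242, 0.333, 0.04, 1.465, -0.013, 1.343, -0.059], TCP at [269.663, 591.393, 222.546] pointing down, gripper open.
Joint ranges: [-2.58, 2.58], [-0.38, 2.09], [-1.3, 1.39], [0.25, 2.4], [-1.5, 4.64], [0.08, 2.09], [-2.65, 2.65]. Speed limits (rad/s): [2.22, 2.22, 2.79, 2.79, 3.14, 3.14, 3.14].

INTERFACE

Orientations are given as a unit quaternion [w, x, y, z].
In Python, from cell import bot gives the robot as it stands.
- The arm moves only by the tool drive_tool, never from a script. Its argument "increments" is a list of rows, each an object of numbers: "gripper": the opening, from 0 (shut) to 1 (fully open); "dx", "dy", "dz": the shift along the tool's x, y, z normalised to -1 to 1, where 1 is 0.04 m; "rx", "ry", "rz": the turn, a rotation vector about the tool's x, y, z normalised to -1 to 1, where 1 is 180 degrees. A call has 1 to 10 rows; each row shifts and turns the commanded pose from where the row before left it, along the tool's axes as they then stand; what a row does not reach is not made up. A row lasts 1/12 s, in which the tool goes at most 41.7 mm and 7.16 degrees, less where a joint would pass 70% of its speed; a pose out of reach is approached as far as the arm can. A call with a number of a shift or a turn outside -1 to 1 is refused whole. A call with a gripper value outside its range is refused whole. The fingers move at their own pace and stop on an object; "squeeze" is the grip in N (left out, the last holds). Time passes only in rows, so rows that do not move let the fingers close. It gives the time, the measured TCP pose, the force and the opening at its end, in the units of the state.
- bot.observe(): the state, without advancing time (a new reading comes with each control period).
- bot.camera(name): name is "scene" or "top" or "wrist"; returns the picture (420x560x3 uint8, red, green, blue); there is no depth.
- bot.camera_params(name): a dict with "mtx" (3x3 intrinsics, pixels), "position" and "attitude" of the camera in the world. Camera axes: x right, y up, looking along -z (the intrinsics and any distortion apply to the point x, -y, -z); pixel columns grow to the right and rows downward; lengths in mm; the calibration is good to about 2 mm. A picture is of the moment at which its call begins: read the wrist's pose just before it. camera_params takes no time and is no camera call; for the wrist camera it gives the pose at the moment of the call.
- bot.job_done(): hands the job in, once; it reports no verdict.
The state is a dict: "clock": time; "qpos": joint angles; "qd": joint speeds; "tau": joint torques, N m; "tool_pos": TCP position; "orientation": TCP orientation; "contact_force": force on the tool from outside, world axes, zero at the start; "ft_torque": the same for the moment, N m; "opening": finger opening in mm.
Only numpy, scipy, OpenCV 4.12 (cv2) and the standard library are available. Lean on these libraries where they do the work, as an engineer would, in place of code of your own. Each camera call takes 0.05 s, during which the arm holds its last target.

TASK

Get the pale pine ham stand ready for the next ham: the T-handled hex key standing in its clamp has not dropped into the hidden screw yet. Turn the key clockwise (seen from above) until its bar lies over the white line and push it down fully home, then carry on turning clockwise to the red line so that the screw is tightened, and let go with the key left in the clamp. Do not touch the key in the dark stand.

Things in the scene. Friction and masses are not known exactly. Their poses are not given: they have to be found in the camera images.
- pine_stand: Fixed pine stand: board 360 x 150 x 30 mm, steel clamp barrel (56 mm wide, top at 100 mm) on a dark plate, 205 mm high upright 150 mm beyond the barrel along x. Origin: barrel axis at table height, z up, x along the board. White line on the plate: along x; red line: 50 deg clockwise of it from above. Hidden socket in the barrel: rim at 55 mm, floor 37 mm. It swaps sides with the dark stand.
- pine_key: T-handled hex key, 0.35 kg, loose, greased, upright in the pine stand's barrel. Origin: lower tip; z up, x along the bar. Bar black, round, 18 mm thick, 92 mm long, centre 100 mm above the tip. At first the tip rests on the socket rim, bar 20 to 34 deg anticlockwise of the white line. With the bar within about 14 deg of that line it can drop 18 mm: by itself if free, pushed down if gripped.
- pine_screw (a joint): Turn (rad) of the hidden clamp screw in the pine stand: 0 at the start, growing clockwise from above, stop at 1.2; needs about 0.12 Nm and stays where left. Only the seated key turns it, after some 14 deg of slack past the white line: it reads about 0.6 with the bar at the red line.
- dark_key: A like T-handled key standing in the clamp of the other stand, which is the same but of dark brown wood. Not to be touched. Origin and axes as for the pine stand's key.
There are look-alikes about, which are no part of the job. Leave any purple or turquoise look-alike of the pine_key alone.

How it is judged:
By the outcome, as a careful person would: the job done as asked, in the order asked, and still so for the second after the job is handed in, with the robot touching nothing.
It also fails if it takes over 35 s, if anything falls off the work surface, if the arm or the gripper's body presses on something with over 40 N, if the wrist force passes 120 N, or if a joint passes its speed limit or range.

## Working session

There is one attempt and no reset: what is moved stays moved. The work goes in short steps, Python scripts to look and compute and a tool call to move; the robot and the scene stay as the last step left them, time stands still between calls to the robot, and variables do not carry over. Pictures are saved under pics/ and viewed, and the job is handed in when it is done.

Besides the shell and the picture viewer there is one more tool, called after "Request:" as name(argument=value, ...), one argument or row to a line, values as JSON. drive_tool: Moves the arm, as the interface text tells. Scaled input: -1 to 1 covers 0.04 m each way for a shift and 180 degrees each way for a turn. Its arguments: {"type":"object","properties":{"increments":{"type":"array","items":{"type":"object","properties":{"gripper":{"type":"number"},"dx":{"type":"number","minimum":-1,"maximum":1},"dy":{"type":"number","minimum":-1,"maximum":1},"dz":{"type":"number","minimum":-1,"maximum":1},"rx":{"type":"number","minimum":-1,"maximum":1},"ry":{"type":"number","minimum":-1,"maximum":1},"rz":{"type":"number","minimum":-1,"maximum":1}}}},"squeeze":{"type":"number"}},"required":["increments"]}

```bash
mkdir -p pics; ls; python3 - <<'E'
from cell import bot
import cv2
s=bot.observe(); print({k:(v if not hasattr(v,'round') else v) for k,v in s.items()})
for n in ["scene","top"]:
    im=bot.camera(n); cv2.imwrite(f"pics/{n}0.png",im[...,::-1]); print(n,bot.camera_params(n))
E
```

```text
pics
{'clock': 0.0, 'qpos': array([-1.24219626,  0.33389996,  0.03987885,  1.46623983, -0.0134023 ,
        1.34330974, -0.0584776 ]), 'qd': array([ 2.68031075e-04, -2.08830103e-04,  8.36640140e-04, -8.99045237e-07,
        5.45507537e-04, -1.77998698e-03, -2.25874948e-03]), 'tau': array([-4.42362798e-04, -6.56357503e+01,  1.33523751e+00, -4.03810430e+01,
       -5.97088435e-02,  4.45234228e-02,  1.72572827e-04]), 'tool_pos': array([269.50357137, 590.99220016, 221.68180846]), 'orientation': array([-0.69043553,  0.69154838, -0.15018138,  0.1500172 ]), 'contact_force': array([ 0.42154718, -0.77528156, -0.19440426]), 'ft_torque': array([ 0.01225745,  0.03457093, -0.02482497]), 'opening': 87.03629688854997}
scene {'mtx': array([[490.83532279,   0.        , 279.2248993 ],
       [  0.        , 490.83532279, 212.97355073],
       [  0.        ,   0.        ,   1.        ]]), 'position': array([1263.13747201, -163.39818287,  616.53451651]), 'attitude': array([0.71236766, 0.3446941 , 0.27329699, 0.54683366])}
top {'mtx': array([[499.89219188,   0.        , 278.92887879],
       [  0.        , 499.89219188, 217.99422142],
       [  0.        ,   0.        ,   1.        ]]), 'position': array([ 344.9591745 ,  -16.24194492, 1028.97376173]), 'attitude': array([-0.70195858, -0.07479717,  0.06582356,  0.705214  ])}
```

View pics/scene0.png

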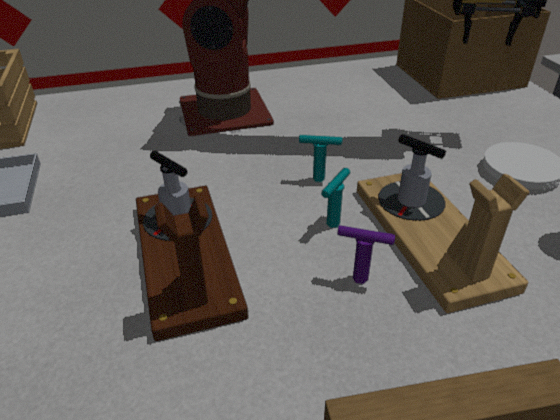

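View pics/top0.png

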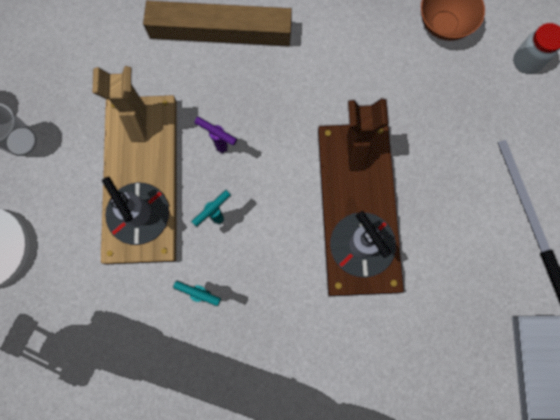

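```bash
cat > h.py <<'E'
import numpy as np, cv2
from scipy.spatial.transform import Rotation as R
def rot(q): return R.from_quat(np.r_[q[1:],q[0]]).as_matrix()
def ray(p,uv):
    K=p['mtx']; d=np.array([(uv[0]-K[0,2])/K[0,0],-(uv[1]-K[1,2])/K[1,1],-1.])
    return np.array(p['position']),rot(p['attitude'])@d
def onz(p,uv,z):
    o,d=ray(p,uv); return o+d*(z-o[2])/d[2]
def proj(p,X):
    c=rot(p['attitude']).T@(np.array(X)-p['position']); K=p['mtx']
    return np.array([K[0,2]+K[0,0]*c[0]/-c[2],K[1,2]-K[1,1]*c[1]/-c[2]])
def rect(mask):
    n,l,s,c=cv2.connectedComponentsWithStats(mask.astype(np.uint8)); i=1+np.argmax(s[1:,4])
    pts=cv2.findNonZero((l==i).astype(np.uint8)); return cv2.minAreaRect(pts),s[i,4]
E
python3 - <<'E'
import cv2
t=cv2.imread('pics/top0.png')[150:280,80:200]; s=cv2.imread('pics/scene0.png')[115:255,350:530]
cv2.imwrite('pics/c0.png',cv2.hconcat([cv2.resize(t,(400,433),interpolation=cv2.INTER_CUBIC),cv2.resize(s,(400,433),interpolation=cv2.INTER_CUBIC)]))
E
```

```text
(no output)
```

View pics/c0.png

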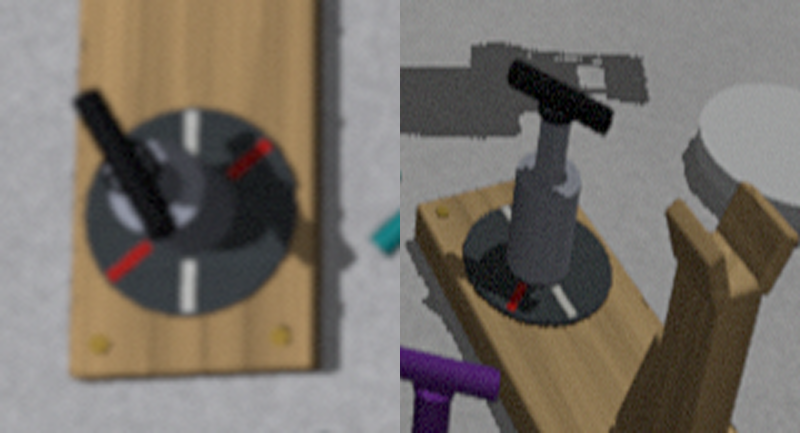

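The black-barred key in the pine stand is my target (top crop: bar from (88,97) to (160,230), white line at (191,131)–(188,286), red at (265,147)–(110,275)). Candidates at top pixels: pine key (117,200), dark key (375,232), turquoise (212,208) and (197,293), purple (216,131). I choose (117,200), which stands on the pale board.

```bash
python3 - <<'E'
from cell import bot
from h import *
p=bot.camera_params('top'); ps=bot.camera_params('scene')
im=cv2.imread('pics/top0.png'); 
b,g,r=[im[...,i].astype(int) for i in range(3)]
Y,X=np.mgrid[:420,:560]
box=(X>85)&(X<195)&(Y>155)&(Y<275)
disc=((X-137)**2+(Y-213)**2<30**2)
pl=[]
for nm,m in [('whiteN',(r>150)&(abs(r-b)<40)&box&(X>130)&(X<145)&(Y<197)&(Y>180)),('whiteS',(r>150)&(abs(r-b)<40)&(X>130)&(X<145)&(Y>228)&(Y<246)),
  ('redN',(r>110)&(g<60)&box&(Y<210)),('redS',(r>110)&(g<60)&box&(Y>215))]:
    q=np.array([X[m].mean(),Y[m].mean()]); w=onz(p,q,33); print(nm,m.sum(),q,w.round(1)); pl.append(w)
a=lambda v:np.degrees(np.arctan2(v[1],v[0]))
print('white',a(pl[0]-pl[1]),(pl[0]+pl[1])/2,'red',a(pl[2]-pl[3]),(pl[2]+pl[3])/2)
m=(im.max(2)<38)&(X>98)&(X<134)&(Y>170)&(Y<226)
rc,n=rect(m); print(rc,n)
bp=cv2.boxPoints(rc)
e=sorted([(np.linalg.norm(bp[i]-bp[(i+1)%4]),i) for i in range(4)])[:2]
ends=[onz(p,(bp[i]+bp[(i+1)%4])/2,155) for _,i in e]; ends.sort(key=lambda v:-v[0])
print('bar',ends,a(ends[0]-ends[1]),(ends[0]+ends[1])/2,np.linalg.norm(ends[0]-ends[1]))
# scene
im=cv2.imread('pics/scene0.png'); m=(im.max(2)<38)&(X>392)&(X<450)&(Y>128)&(Y<162)
rc,n=rect(m); print(rc,n)
bp=cv2.boxPoints(rc)
e=sorted([(np.linalg.norm(bp[i]-bp[(i+1)%4]),i) for i in range(4)])[:2]
ends=[onz(ps,(bp[i]+bp[(i+1)%4])/2,155) for _,i in e]; ends.sort(key=lambda v:-v[0])
print('bar scene',ends,a(ends[0]-ends[1]),(ends[0]+ends[1])/2,np.linalg.norm(ends[0]-ends[1]))
s=bot.observe(); print(rot(s['orientation']).round(3))
E
```

```text
whiteN 31 [137.         188.67741935] [609.6 289.   33. ]
whiteS 42 [136.  235.5] [511.6 285.9  33. ]
redN 12 [159.  193.5] [599. 243.  33.]
redS 58 [118.20689655 228.        ] [527.3 323.   33. ]
white 1.8501669357094968 [560.58660687 287.44233995  33.        ] red -48.11836282642498 [563.1291701  282.99669389  33.        ]
((119.59648132324219, 198.57574462890625), (49.23820114135742, 13.118041038513184), 59.93141555786133) 414
bar [array([598.99141918, 307.16828793, 155.        ]), array([519.55064726, 257.67685783, 155.        ])] 31.922817461740472 [559.27103322 282.42257288 155.        ] 93.59614252730631
((420.3815002441406, 148.1082305908203), (48.31857681274414, 14.143775939941406), 21.037513732910156) 481
bar scene [array([606.13231599, 304.28499126, 155.        ]), array([526.88779808, 254.53164236, 155.        ])] 32.12249017047752 [566.51005703 279.40831681 155.        ] 93.5686344066936
[[ 0.91  -0.001  0.415]
 [-0.415 -0.001  0.91 ]
 [ 0.    -1.    -0.001]]
```

Request:
drive_tool(
  increments=[
    {"dx": 0.7,"dz": -0.28,"gripper": 1},
    {"dx": 0.7,"dz": -0.28},
    {"dx": 0.7,"dz": -0.28},
    {"dx": 0.7,"dz": -0.28},
    {"dx": 0.7,"dz": -0.28},
    {"dx": 0.7,"dz": -0.28},
    {"dx": 0.7,"dz": -0.28},
    {"dx": 0.7,"dz": -0.28},
    {"dx": 0.7,"dz": -0.28},
    {"dx": 0.7,"dz": -0.28},
  ],
)

```text
schema error: expected keys gripper, dx, dy, dz, rx, ry, rz
```

Request:
drive_tool(
  increments=[
    {"ry": -0.039},
    {"ry": -0.039},
    {"ry": -0.039},
    {"ry": -0.039},
    {"ry": -0.039},
    {"ry": -0.039},
    {"ry": -0.039},
    {"ry": -0.039},
    {},
  ],
)

```text
schema error: expected keys gripper, dx, dy, dz, rx, ry, rz
```

```bash
python3 - <<'E'
from cell import bot
from h import *
s=bot.observe(); print(s['clock'],s['tool_pos'],s['qpos'].round(2)); print(rot(s['orientation']).round(3))
p=bot.camera_params('wrist'); print(p)
np.save('wp1.npy',p,allow_pickle=True)
cv2.imwrite('pics/w1.png',bot.camera('wrist')[...,::-1])
E
```

```text
0.1 [269.5311077  591.02372909 221.75033509] [-1.24  0.33  0.04  1.47 -0.01  1.34 -0.06]
[[ 0.91  -0.001  0.415]
 [-0.415 -0.001  0.91 ]
 [ 0.    -1.    -0.001]]
{'mtx': array([[341.99063856,   0.        , 282.35444265],
       [  0.        , 341.99063856, 204.2289305 ],
       [  0.        ,   0.        ,   1.        ]]), 'position': array([202.21596202, 622.28428528, 384.42721341]), 'attitude': array([ 0.83304757, -0.11537442, -0.07333318,  0.5360436 ])}
```

View pics/w1.png

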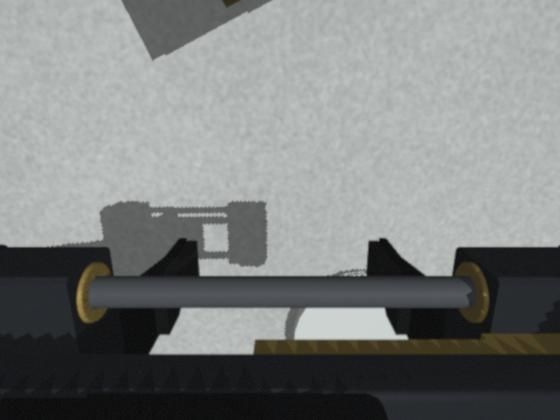

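All seven keys are required in each row. The wrist view shows only the gripper and the table.

Request:
drive_tool(
  increments=[
    {"gripper": 1,"dx": 0.7,"dy": 0,"dz": -0.28,"rx": 0,"ry": 0,"rz": 0},
    {"gripper": 1,"dx": 0.7,"dy": 0,"dz": -0.28,"rx": 0,"ry": 0,"rz": 0},
    {"gripper": 1,"dx": 0.7,"dy": 0,"dz": -0.28,"rx": 0,"ry": 0,"rz": 0},
    {"gripper": 1,"dx": 0.7,"dy": 0,"dz": -0.28,"rx": 0,"ry": 0,"rz": 0},
    {"gripper": 1,"dx": 0.7,"dy": 0,"dz": -0.28,"rx": 0,"ry": 0,"rz": 0},
    {"gripper": 1,"dx": 0.7,"dy": 0,"dz": -0.28,"rx": 0,"ry": 0,"rz": 0},
    {"gripper": 1,"dx": 0.7,"dy": 0,"dz": -0.28,"rx": 0,"ry": 0,"rz": 0},
    {"gripper": 1,"dx": 0.7,"dy": 0,"dz": -0.28,"rx": 0,"ry": 0,"rz": 0},
    {"gripper": 1,"dx": 0.7,"dy": 0,"dz": -0.28,"rx": 0,"ry": 0,"rz": 0},
    {"gripper": 1,"dx": 0.7,"dy": 0,"dz": -0.28,"rx": 0,"ry": 0,"rz": 0},
  ],
)

```text
clock: 0.98
tool_pos: [478.7, 372.0, 222.4]
orientation: [-0.691, 0.691, -0.15, 0.15]
contact_force: [-0.4, 0.1, -0.2]
opening: 87.1
```

Request:
drive_tool(
  increments=[
    {"gripper": 1,"dx": 0,"dy": 0,"dz": 0,"rx": 0,"ry": -0.039,"rz": 0},
    {"gripper": 1,"dx": 0,"dy": 0,"dz": 0,"rx": 0,"ry": -0.039,"rz": 0},
    {"gripper": 1,"dx": 0,"dy": 0,"dz": 0,"rx": 0,"ry": -0.039,"rz": 0},
    {"gripper": 1,"dx": 0,"dy": 0,"dz": 0,"rx": 0,"ry": -0.039,"rz": 0},
    {"gripper": 1,"dx": 0,"dy": 0,"dz": 0,"rx": 0,"ry": -0.039,"rz": 0},
    {"gripper": 1,"dx": 0,"dy": 0,"dz": 0,"rx": 0,"ry": -0.039,"rz": 0},
    {"gripper": 1,"dx": 0,"dy": 0,"dz": 0,"rx": 0,"ry": -0.039,"rz": 0},
    {"gripper": 1,"dx": 0,"dy": 0,"dz": 0,"rx": 0,"ry": -0.039,"rz": 0},
    {"gripper": 1,"dx": 0,"dy": 0,"dz": 0,"rx": 0,"ry": 0,"rz": 0},
  ],
)

```text
clock: 1.73
tool_pos: [477.9, 373.2, 222.3]
orientation: [-0.68, 0.68, 0.195, -0.195]
contact_force: [-0.5, -0.4, 0.3]
opening: 87.2
```

```bash
python3 - <<'E'
from cell import bot
from h import *
s=bot.observe(); print(s['clock'],s['tool_pos'],s['qpos'].round(2)); Rm=rot(s['orientation']);print(Rm.round(3))
p=bot.camera_params('wrist'); np.save('wp1.npy',p,allow_pickle=True)
cv2.imwrite('pics/w1.png',bot.camera('wrist')[...,::-1])
d=np.array([562,284,230])-s['tool_pos']; print('tool delta/40',(Rm.T@d/40).round(2)); print(proj(p,[562,284,155]))
E
```

```text
1.7333 [477.85632528 373.1552547  222.25932115] [-0.81  0.24  0.08  1.58 -0.02  1.32  1.41]
[[ 0.848 -0.    -0.53 ]
 [ 0.53  -0.     0.848]
 [-0.001 -1.    -0.   ]]
tool delta/40 [ 0.6  -0.19 -3.  ]
[116.24632252 248.62744438]
```

View pics/w1.png

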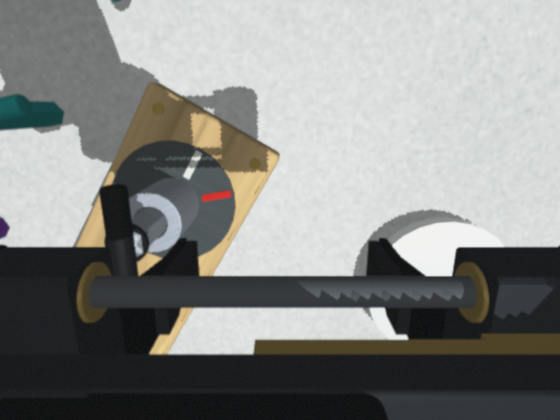

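Wrist view: the pine key's bar is at (117,225), with the plate's red line at (217,196) and white line at (190,165). Next I move over it.

Request:
drive_tool(
  increments=[
    {"gripper": 1,"dx": 0.12,"dy": 0,"dz": -0.6,"rx": 0,"ry": 0,"rz": 0},
    {"gripper": 1,"dx": 0.12,"dy": 0,"dz": -0.6,"rx": 0,"ry": 0,"rz": 0},
    {"gripper": 1,"dx": 0.12,"dy": 0,"dz": -0.6,"rx": 0,"ry": 0,"rz": 0},
    {"gripper": 1,"dx": 0.12,"dy": 0,"dz": -0.6,"rx": 0,"ry": 0,"rz": 0},
    {"gripper": 1,"dx": 0.12,"dy": 0,"dz": -0.6,"rx": 0,"ry": 0,"rz": 0},
    {"gripper": 1,"dx": 0,"dy": 0,"dz": 0,"rx": 0,"ry": 0,"rz": 0},
  ],
)

```text
clock: 2.28
tool_pos: [564.9, 278.1, 222.4]
orientation: [-0.68, 0.683, 0.189, -0.189]
contact_force: [-0.1, -0.5, 0.4]
opening: 87.1
```

```bash
python3 - <<'E'
from cell import bot
from h import *
s=bot.observe(); print(s['clock'],s['tool_pos'],s['qpos'].round(2)); Rm=rot(s['orientation']);print(Rm.round(3))
p=bot.camera_params('wrist'); np.save('wp2.npy',p,allow_pickle=True)
cv2.imwrite('pics/w2.png',bot.camera('wrist')[...,::-1])
print(proj(p,[562,284,155]))
E
```

```text
2.2833 [564.87742201 278.12513749 222.3617412 ] [-0.66  0.29  0.16  1.52 -0.04  1.33  1.62]
[[ 0.857  0.002 -0.515]
 [ 0.515 -0.003  0.857]
 [-0.    -1.    -0.003]]
[291.60693655 217.59989996]
```

View pics/w2.png

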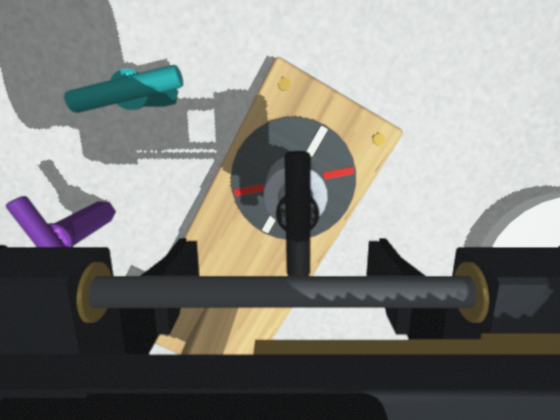

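The bar runs vertically at column 298, rows 152–275, with the stem at (298,212). The fingers are centred near column 282.

```bash
python3 - <<'E'
from cell import bot
from h import *
im=cv2.imread('pics/w2.png').max(2); p=np.load('wp2.npy',allow_pickle=True).item()
L=[]
for y in list(range(160,190,3))+list(range(240,268,3)):
    x=np.where(im[y,275:325]<38)[0]+275
    L.append([x.mean(),y,len(x)])
L=np.array(L); print(L[::3].round(1))
W=np.array([onz(p,l[:2],155) for l in L]); c=np.polyfit(W[:,0],W[:,1],1); 
print('angle',np.degrees(np.arctan(c[0])),'top end',onz(p,(298,152),155))
s=bot.observe(); Rm=rot(s['orientation']); T=s['tool_pos']
q=np.array([[*w] for w in W]); loc=(q-T)@Rm; print('z_t offset of bar vs x_t',np.polyfit(loc[:,0],loc[:,2],1), 'tool x ang',np.degrees(np.arctan2(Rm[1,0],Rm[0,0])))
for px in [(298,152),(298,212)]: print(px,(onz(p,px,155)-T)@Rm)
# plate lines
for px in [(318,140),(267,226),(339,174),(247,190)]: print(px,onz(p,px,33).round(1))
E
```

```text
[[297. 160.  25.]
 [297. 169.  23.]
 [297. 178.  23.]
 [297. 187.  23.]
 [290. 246.   5.]
 [293. 255.   5.]
 [290. 264.   5.]]
angle 27.404530108077413 top end [520.389052  263.6051695 155.       ]
z_t offset of bar vs x_t [-0.06378092  5.15372008] tool x ang 31.10780289579827
(298, 152) [-45.40651204  67.30266467   7.60612686]
(298, 212) [-3.37399583 67.28557686  8.04367646]
(318, 140) [509.8 286.9  33. ]
(267, 226) [616.3 289.1  33. ]
(339, 174) [528.  324.5  33. ]
(247, 190) [592.4 250.7  33. ]
```

Request:
drive_tool(
  increments=[
    {"gripper": 1,"dx": 0,"dy": 0,"dz": 0.19,"rx": 0,"ry": 0,"rz": 0},
    {"gripper": 1,"dx": 0,"dy": 0.5,"dz": 0,"rx": 0,"ry": 0,"rz": 0},
    {"gripper": 1,"dx": 0,"dy": 0.5,"dz": 0,"rx": 0,"ry": 0,"rz": 0},
    {"gripper": 1,"dx": 0,"dy": 0.5,"dz": 0,"rx": 0,"ry": 0,"rz": 0},
    {"gripper": 1,"dx": 0,"dy": 0.4,"dz": 0,"rx": 0,"ry": 0,"rz": 0},
    {"gripper": 0.45,"dx": 0,"dy": 0.2,"dz": 0,"rx": 0,"ry": 0,"rz": 0},
    {"gripper": 0.45,"dx": 0,"dy": 0,"dz": 0,"rx": 0,"ry": 0,"rz": 0},
    {"gripper": 0.45,"dx": 0,"dy": 0,"dz": 0,"rx": 0,"ry": 0,"rz": 0},
  ],
  squeeze=10,
)

```text
clock: 3.0
tool_pos: [556.7, 291.4, 138.9]
orientation: [0.68, -0.68, -0.193, 0.193]
contact_force: [0.2, -1.3, 0.6]
opening: 74.4
```

```bash
cat > look.py <<'E'
import sys
from cell import bot
from h import *
k=sys.argv[1]
s=bot.observe(); Rm=rot(s['orientation'])
print(s['clock'],s['tool_pos'].round(1),'xang',np.degrees(np.arctan2(Rm[1,0],Rm[0,0])).round(2),'ydir',Rm[:,1].round(4),'F',s['contact_force'].round(1),'M',s['ft_torque'].round(2),'op',round(s['opening'],1),s['qpos'].round(2))
for n in sys.argv[2:]:
    p=bot.camera_params(n); np.save(f'{n}{k}.npy',p,allow_pickle=True)
    cv2.imwrite(f'pics/{n}{k}.png',bot.camera(n)[...,::-1])
E
python3 look.py 3 wrist scene; python3 -c "
import cv2
a=cv2.imread('pics/wrist3.png');b=cv2.imread('pics/scene3.png')[90:270,320:560]
cv2.imwrite('pics/c3.png',cv2.hconcat([cv2.resize(a,(400,300)),cv2.resize(b,(400,300))]))"
```

```text
3.0 [556.7 291.4 138.9] xang 31.68 ydir [-4.e-04  2.e-04 -1.e+00] F [ 0.2 -1.3  0.6] M [ 0.1   0.06 -0.  ] op 74.4 [-0.67  0.34  0.14  1.63 -0.05  1.17  1.61]
```

View pics/c3.png

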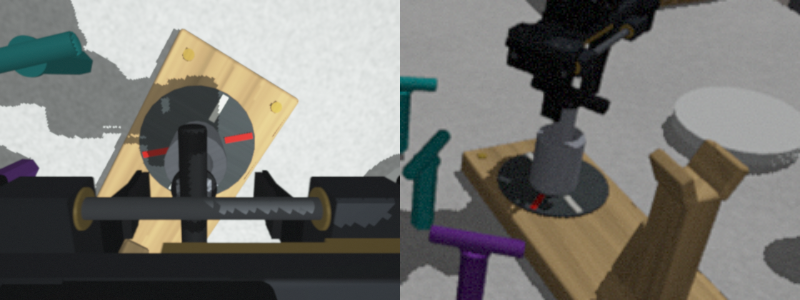

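```bash
python3 - <<'E'
from cell import bot
from h import *
im=cv2.imread('pics/wrist3.png'); g=im.max(2); p=np.load('wrist3.npy',allow_pickle=True).item()
s=bot.observe(); Rm=rot(s['orientation']); T=s['tool_pos']; print(s['clock'],T)
for y in range(176,260,6):
    x=np.where(g[y,240:310]<45)[0]+240
    if len(x): w=onz(p,(x.mean(),y),155); print(y,x.min(),x.max(),((w-T)@Rm).round(1),w.round(1))
print('TCP px',proj(p,T),'grasp px',proj(p,T-19*Rm[:,1]))
for z in (20,40): print(proj(p,T+z*Rm[:,2]),proj(p,T-z*Rm[:,2]))
cv2.imwrite('pics/c3b.png',cv2.resize(im[150:360,130:430],(800,560),interpolation=cv2.INTER_CUBIC))
E
```

```text
3.1 [557.68609236 291.16969273 139.93572967]
176 252 285 [-46.2 -15.2  -5.2] [521.1 262.5 155. ]
182 249 288 [-43.5 -15.1  -5.3] [523.4 263.8 155. ]
188 250 288 [-40.8 -15.1  -5.1] [525.6 265.4 155. ]
194 250 288 [-38.1 -15.1  -5.1] [527.9 266.8 155. ]
200 250 288 [-35.4 -15.1  -5.1] [530.3 268.2 155. ]
206 251 288 [-32.6 -15.1  -4.9] [532.5 269.8 155. ]
212 251 288 [-29.8 -15.1  -5. ] [534.9 271.3 155. ]
218 251 288 [-27.  -15.1  -6. ] [537.8 271.9 155. ]
224 251 288 [-24.1 -15.1  -6.3] [540.5 273.1 155. ]
230 251 288 [-21.2 -15.1  -6.1] [542.8 274.8 155. ]
236 251 288 [-18.3 -15.1  -6.1] [545.3 276.3 155. ]
242 249 294 [-15.4 -15.1  -4.6] [547.  279.2 155. ]
248 244 289 [-12.4 -15.1  -7.7] [551.2 278.1 155. ]
254 242 288 [ -9.4 -15.1  -7.5] [553.6 279.9 155. ]
TCP px [280.73782575 258.88543536] grasp px [280.58955432 276.33528584]
[319.6294535  258.89473294] [241.8363708  258.87613542]
[358.51125776 258.90402818] [202.92508492 258.86683313]
```

View pics/c3b.png

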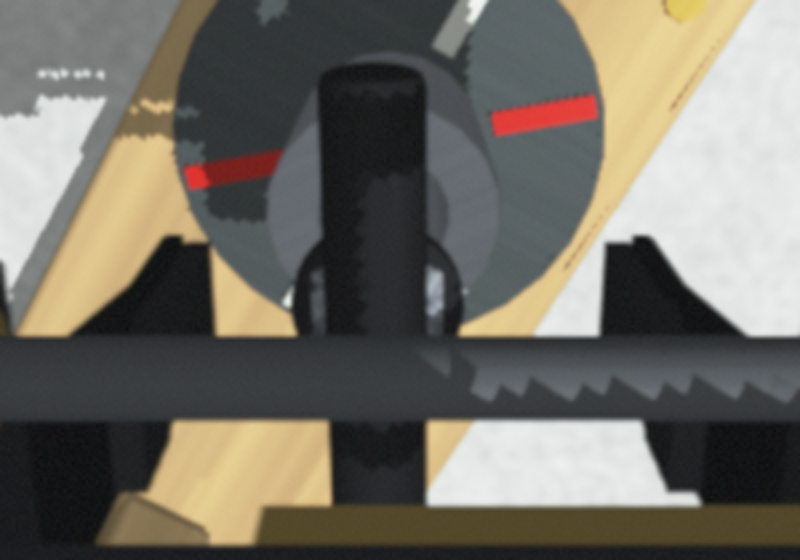

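Request:
drive_tool(
  increments=[
    {"gripper": 0.45,"dx": 0,"dy": 0,"dz": -0.13,"rx": 0,"ry": 0,"rz": 0},
    {"gripper": 0.4,"dx": 0,"dy": 0,"dz": 0,"rx": 0,"ry": 0,"rz": 0},
    {"gripper": 0.35,"dx": 0,"dy": 0,"dz": 0,"rx": 0,"ry": 0,"rz": 0},
    {"gripper": 0.35,"dx": 0,"dy": 0,"dz": 0,"rx": 0,"ry": 0,"rz": 0},
    {"gripper": 0.35,"dx": 0,"dy": 0,"dz": 0,"rx": 0,"ry": 0,"rz": 0},
    {"gripper": 0.35,"dx": 0,"dy": 0,"dz": 0,"rx": 0,"ry": 0,"rz": 0},
  ],
  squeeze=10,
)

```text
clock: 3.6
tool_pos: [560.1, 285.9, 138.6]
orientation: [0.68, -0.68, -0.193, 0.193]
contact_force: [0.3, -0.8, 0.1]
opening: 32.3
```

```bash
python3 look.py 4 wrist; python3 - <<'E'
from cell import bot
from h import *
im=cv2.imread('pics/wrist4.png'); g=im.max(2); p=np.load('wrist4.npy',allow_pickle=True).item()
s=bot.observe(); Rm=rot(s['orientation']); T=s['tool_pos']
for y in range(176,230,6):
    x=np.where(g[y,250:320]<45)[0]+250
    if len(x): w=onz(p,(x.mean(),y),155); print(y,x.min(),x.max(),((w-T)@Rm).round(1),w.round(1))
cv2.imwrite('pics/c4.png',cv2.resize(im[150:360,130:430],(800,560),interpolation=cv2.INTER_CUBIC))
E
```

```text
3.6 [560.1 285.9 138.6] xang 31.65 ydir [ 0.e+00  1.e-04 -1.e+00] F [ 0.3 -0.8  0.1] M [ 0.05 -0.04 -0.  ] op 32.3 [-0.66  0.35  0.15  1.63 -0.05  1.17  1.62]
176 268 299 [-45.6 -16.4   0.6] [520.9 262.5 155. ]
182 264 303 [-42.9 -16.4   0.6] [523.2 263.9 155. ]
188 265 304 [-40.2 -16.4   1. ] [525.3 265.7 155. ]
194 265 303 [-37.5 -16.4   0.8] [527.7 266.9 155. ]
200 265 303 [-34.8 -16.4   0.8] [530.  268.3 155. ]
206 265 303 [-32.  -16.4   0.8] [532.4 269.8 155. ]
212 265 303 [-29.2 -16.4   0.8] [534.7 271.3 155. ]
218 265 303 [-26.4 -16.4   0.9] [537.1 272.8 155. ]
224 265 303 [-23.5 -16.4   0.9] [539.6 274.3 155. ]
```

View pics/c4.png

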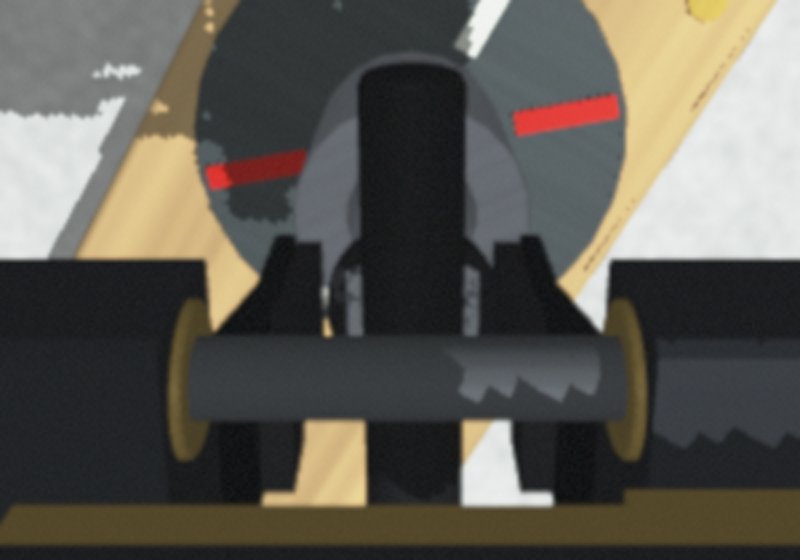

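The bar now stands centrally between the fingers (crop: bar 360–467, fingers 320 and 495). Next I close gently.

Request:
drive_tool(
  increments=[
    {"gripper": 0,"dx": 0,"dy": 0,"dz": 0.02,"rx": 0,"ry": 0,"rz": 0},
    {"gripper": 0,"dx": 0,"dy": 0,"dz": 0,"rx": 0,"ry": 0,"rz": 0},
    {"gripper": 0,"dx": 0,"dy": 0,"dz": 0,"rx": 0,"ry": 0,"rz": 0},
    {"gripper": 0,"dx": 0,"dy": 0,"dz": 0,"rx": 0,"ry": 0,"rz": 0},
    {"gripper": 0,"dx": 0,"dy": 0,"dz": 0,"rx": 0,"ry": 0,"rz": 0},
    {"gripper": 0,"dx": 0,"dy": 0,"dz": 0,"rx": 0,"ry": 0,"rz": 0},
  ],
  squeeze=10,
)

```text
clock: 4.15
tool_pos: [559.6, 286.5, 138.5]
orientation: [0.68, -0.68, -0.193, 0.193]
contact_force: [-1.0, -0.1, -0.1]
opening: 26.5
```

```bash
python3 look.py 5
```

```text
4.15 [559.6 286.5 138.5] xang 31.65 ydir [-2.e-04 -0.e+00 -1.e+00] F [-1.  -0.1 -0.1] M [ 0.14  0.1  -0.  ] op 26.5 [-0.66  0.35  0.14  1.63 -0.05  1.17  1.62]
```

Request:
drive_tool(
  increments=[
    {"gripper": 0,"dx": 0,"dy": 0,"dz": 0,"rx": 0,"ry": 0,"rz": 0},
    {"gripper": 0,"dx": 0,"dy": 0,"dz": 0,"rx": 0,"ry": 0,"rz": 0},
  ],
  squeeze=10,
)

```text
clock: 4.32
tool_pos: [559.6, 286.5, 138.5]
orientation: [0.68, -0.68, -0.193, 0.193]
contact_force: [-0.7, -0.4, -0.8]
opening: 26.8
```

```bash
python3 look.py 6 wrist scene;  python3 - <<'E'
import cv2
a=cv2.imread('pics/wrist6.png')[150:360,130:430]; b=cv2.imread('pics/scene6.png')[95:200,365:515]
cv2.imwrite('pics/c6.png',cv2.hconcat([cv2.resize(a,(400,280)),cv2.resize(b,(400,280),interpolation=cv2.INTER_CUBIC)]))
E
```

```text
4.3167 [559.6 286.5 138.5] xang 31.65 ydir [-1.e-04 -0.e+00 -1.e+00] F [-0.7 -0.4 -0.8] M [ 0.13  0.14 -0.02] op 26.8 [-0.66  0.35  0.14  1.63 -0.05  1.17  1.62]
```

View pics/c6.png

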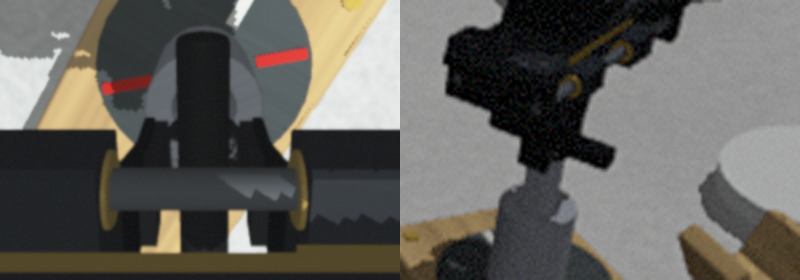

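The fingertips are resting on a ~26 mm collar beneath the bar. I'll open a little, lift 8 mm, and grip the bar itself.

Request:
drive_tool(
  increments=[
    {"gripper": 0.38,"dx": 0,"dy": 0,"dz": 0,"rx": 0,"ry": 0,"rz": 0},
    {"gripper": 0.38,"dx": 0,"dy": 0,"dz": 0,"rx": 0,"ry": 0,"rz": 0},
    {"gripper": 0.38,"dx": 0,"dy": -0.2,"dz": 0,"rx": 0,"ry": 0,"rz": 0},
    {"gripper": 0.38,"dx": 0,"dy": 0,"dz": 0,"rx": 0,"ry": 0,"rz": 0},
    {"gripper": 0,"dx": 0,"dy": 0,"dz": 0,"rx": 0,"ry": 0,"rz": 0},
    {"gripper": 0,"dx": 0,"dy": 0,"dz": 0,"rx": 0,"ry": 0,"rz": 0},
    {"gripper": 0,"dx": 0,"dy": 0,"dz": 0,"rx": 0,"ry": 0,"rz": 0},
    {"gripper": 0,"dx": 0,"dy": 0,"dz": 0,"rx": 0,"ry": 0,"rz": 0},
  ],
  squeeze=10,
)

```text
clock: 5.08
tool_pos: [559.6, 286.4, 146.5]
orientation: [-0.68, 0.68, 0.193, -0.193]
contact_force: [-0.7, 0.3, 1.6]
opening: 17.5
```

```bash
python3 look.py 7 wrist scene;  python3 - <<'E'
import cv2
a=cv2.imread('pics/wrist7.png')[150:360,130:430]; b=cv2.imread('pics/scene7.png')[95:200,365:515]
cv2.imwrite('pics/c7.png',cv2.hconcat([cv2.resize(a,(400,280)),cv2.resize(b,(400,280),interpolation=cv2.INTER_CUBIC)]))
E
```

```text
5.0833 [559.6 286.4 146.5] xang 31.65 ydir [-1.e-04 -1.e-04 -1.e+00] F [-0.7  0.3  1.6] M [ 0.03  0.03 -0.  ] op 17.5 [-0.66  0.34  0.15  1.62 -0.05  1.18  1.62]
```

View pics/c7.png

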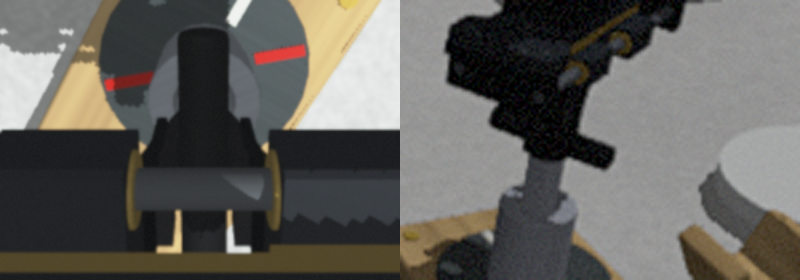

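Gripped on the bar (17.5 mm). Now I turn clockwise about 30° to the white line.

Request:
drive_tool(
  increments=[
    {"gripper": 0,"dx": 0,"dy": 0,"dz": 0,"rx": 0,"ry": 0,"rz": 0},
    {"gripper": 0,"dx": 0,"dy": 0,"dz": 0,"rx": 0,"ry": 0.0275,"rz": 0},
    {"gripper": 0,"dx": 0,"dy": 0,"dz": 0,"rx": 0,"ry": 0.0275,"rz": 0},
    {"gripper": 0,"dx": 0,"dy": 0,"dz": 0,"rx": 0,"ry": 0.0275,"rz": 0},
    {"gripper": 0,"dx": 0,"dy": 0,"dz": 0,"rx": 0,"ry": 0.0275,"rz": 0},
    {"gripper": 0,"dx": 0,"dy": 0,"dz": 0,"rx": 0,"ry": 0.0275,"rz": 0},
    {"gripper": 0,"dx": 0,"dy": 0,"dz": 0,"rx": 0,"ry": 0.0275,"rz": 0},
    {"gripper": 0,"dx": 0,"dy": 0,"dz": 0,"rx": 0,"ry": 0,"rz": 0},
    {"gripper": 0,"dx": 0,"dy": 0,"dz": 0,"rx": 0,"ry": 0,"rz": 0},
  ],
  squeeze=25,
)

```text
clock: 5.93
tool_pos: [559.3, 286.4, 145.9]
orientation: [-0.707, 0.707, 0.013, -0.013]
contact_force: [-0.2, -0.4, -4.3]
opening: 17.0
```

```bash
python3 look.py 8 wrist scene;  python3 - <<'E'
import cv2
a=cv2.imread('pics/wrist8.png')[150:360,130:430]; b=cv2.imread('pics/scene8.png')[95:200,365:515]
cv2.imwrite('pics/c8.png',cv2.hconcat([cv2.resize(a,(400,280)),cv2.resize(b,(400,280),interpolation=cv2.INTER_CUBIC)]))
E
```

```text
5.9333 [559.3 286.4 145.9] xang 2.11 ydir [-9.e-04 -8.e-04 -1.e+00] F [-0.2 -0.4 -4.3] M [0.05 0.01 0.  ] op 17.0 [-0.72  0.34  0.22  1.63 -0.08  1.18  1.13]
```

View pics/c8.png

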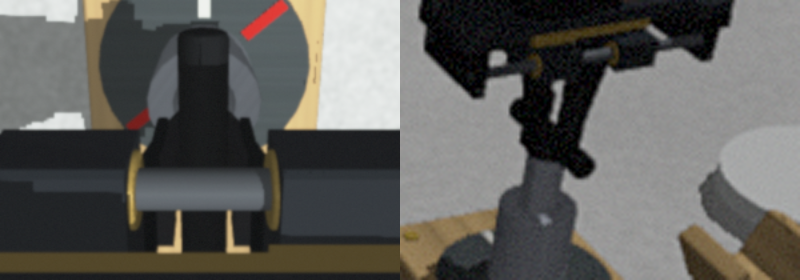

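The bar lies over the white line (tool at 2.1°, white line at 204,10 in the crop directly ahead of the bar). The gripper is carrying the key's weight. Now I push down.

Request:
drive_tool(
  increments=[
    {"gripper": 0,"dx": 0,"dy": 0.1,"dz": 0,"rx": 0,"ry": 0,"rz": 0},
    {"gripper": 0,"dx": 0,"dy": 0.1,"dz": 0,"rx": 0,"ry": 0,"rz": 0},
    {"gripper": 0,"dx": 0,"dy": 0.1,"dz": 0,"rx": 0,"ry": 0,"rz": 0},
    {"gripper": 0,"dx": 0,"dy": 0.1,"dz": 0,"rx": 0,"ry": 0,"rz": 0},
    {"gripper": 0,"dx": 0,"dy": 0,"dz": 0,"rx": 0,"ry": 0,"rz": 0},
  ],
  squeeze=35,
)

```text
clock: 6.45
tool_pos: [559.1, 286.1, 129.2]
orientation: [-0.707, 0.707, 0.012, -0.013]
contact_force: [-1.4, -0.4, -3.6]
opening: 16.9
```

```bash
python3 look.py 9 wrist scene;  python3 - <<'E'
import cv2
a=cv2.imread('pics/wrist9.png')[150:360,130:430]; b=cv2.imread('pics/scene9.png')[95:200,365:515]
cv2.imwrite('pics/c9.png',cv2.hconcat([cv2.resize(a,(400,280)),cv2.resize(b,(400,280),interpolation=cv2.INTER_CUBIC)]))
E
```

```text
6.45 [559.1 286.1 129.2] xang 1.97 ydir [-0.0015 -0.001  -1.    ] F [-1.4 -0.4 -3.6] M [ 0.01 -0.02 -0.01] op 16.9 [-0.72  0.36  0.22  1.64 -0.08  1.15  1.13]
```

View pics/c9.png

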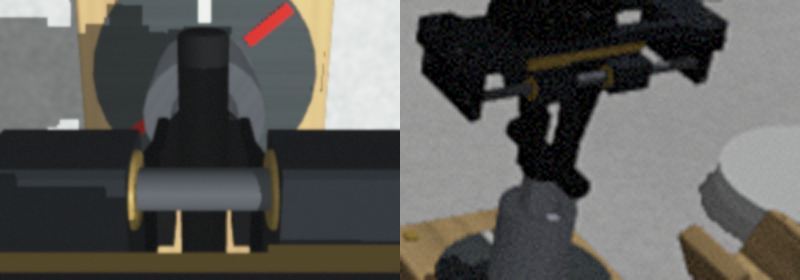

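The key moved freely down 16.7 mm. I'll push on to the floor.

Request:
drive_tool(
  increments=[
    {"gripper": 0,"dx": 0,"dy": 0.05,"dz": 0,"rx": 0,"ry": 0,"rz": 0},
    {"gripper": 0,"dx": 0,"dy": 0,"dz": 0,"rx": 0,"ry": 0,"rz": 0},
    {"gripper": 0,"dx": 0,"dy": 0,"dz": 0,"rx": 0,"ry": 0,"rz": 0},
  ],
  squeeze=35,
)

```text
clock: 6.8
tool_pos: [559.7, 286.5, 128.7]
orientation: [0.707, -0.707, -0.012, 0.012]
contact_force: [-0.7, 0.2, -2.7]
opening: 17.0
```

Request:
drive_tool(
  increments=[
    {"gripper": 0,"dx": 0,"dy": 0.02,"dz": 0,"rx": 0,"ry": 0,"rz": 0},
    {"gripper": 0,"dx": 0,"dy": 0,"dz": 0,"rx": 0,"ry": 0,"rz": 0},
    {"gripper": 0,"dx": 0,"dy": 0,"dz": 0,"rx": 0,"ry": 0,"rz": 0},
  ],
  squeeze=35,
)

```text
clock: 7.05
tool_pos: [560.1, 286.7, 128.5]
orientation: [0.707, -0.707, -0.012, 0.012]
contact_force: [-0.7, 0.7, 3.0]
opening: 16.8
```

```bash
python3 look.py 10
```

```text
7.05 [560.1 286.7 128.5] xang 1.95 ydir [ 1.1e-03  7.0e-04 -1.0e+00] F [-0.7  0.7  3. ] M [-0.14  0.18 -0.  ] op 16.8 [-0.72  0.36  0.22  1.64 -0.08  1.15  1.13]
```

Request:
drive_tool(
  increments=[
    {"gripper": 0,"dx": 0,"dy": 0.04,"dz": 0,"rx": 0,"ry": 0,"rz": 0},
    {"gripper": 0,"dx": 0,"dy": 0,"dz": 0,"rx": 0,"ry": 0,"rz": 0},
    {"gripper": 0,"dx": 0,"dy": 0,"dz": 0,"rx": 0,"ry": 0,"rz": 0},
  ],
  squeeze=35,
)

```text
clock: 7.3
tool_pos: [560.9, 287.0, 128.4]
orientation: [0.708, -0.706, -0.013, 0.011]
contact_force: [-1.8, -1.3, 12.1]
opening: 17.1
```

```bash
python3 look.py 11
```

```text
7.3 [560.9 287.  128.4] xang 1.94 ydir [ 0.003   0.0019 -1.    ] F [-1.8 -1.3 12.1] M [-0.36  0.53  0.04] op 17.1 [-0.72  0.36  0.22  1.64 -0.08  1.15  1.13]
```

The floor is reached at z = 128.4 (18.1 mm down, force rising to +12 N). I'll ease off 1 mm and turn 50° clockwise to the red line.

Request:
drive_tool(
  increments=[
    {"gripper": 0,"dx": 0,"dy": -0.03,"dz": 0,"rx": 0,"ry": 0,"rz": 0},
    {"gripper": 0,"dx": 0,"dy": 0,"dz": 0,"rx": 0,"ry": 0.03,"rz": 0},
    {"gripper": 0,"dx": 0,"dy": 0,"dz": 0,"rx": 0,"ry": 0.03,"rz": 0},
    {"gripper": 0,"dx": 0,"dy": 0,"dz": 0,"rx": 0,"ry": 0.03,"rz": 0},
    {"gripper": 0,"dx": 0,"dy": 0,"dz": 0,"rx": 0,"ry": 0.03,"rz": 0},
    {"gripper": 0,"dx": 0,"dy": 0,"dz": 0,"rx": 0,"ry": 0.03,"rz": 0},
    {"gripper": 0,"dx": 0,"dy": 0,"dz": 0,"rx": 0,"ry": 0.03,"rz": 0},
    {"gripper": 0,"dx": 0,"dy": 0,"dz": 0,"rx": 0,"ry": 0.03,"rz": 0},
    {"gripper": 0,"dx": 0,"dy": 0,"dz": 0,"rx": 0,"ry": 0,"rz": 0},
  ],
  squeeze=50,
)

```text
clock: 8.05
tool_pos: [560.1, 286.7, 128.5]
orientation: [0.672, -0.672, 0.219, -0.22]
contact_force: [-2.1, -1.3, 7.9]
opening: 16.9
```

```bash
python3 look.py 12 wrist scene;  python3 - <<'E'
import cv2
a=cv2.imread('pics/wrist12.png')[150:360,130:430]; b=cv2.imread('pics/scene12.png')[95:200,365:515]
cv2.imwrite('pics/c12.png',cv2.hconcat([cv2.resize(a,(400,280)),cv2.resize(b,(400,280),interpolation=cv2.INTER_CUBIC)]))
E
```

```text
8.05 [560.1 286.7 128.5] xang -36.19 ydir [ 1.1e-03  6.0e-04 -1.0e+00] F [-2.1 -1.3  7.9] M [-0.41  0.51  0.04] op 16.9 [-0.81  0.36  0.33  1.65 -0.13  1.15  0.5 ]
```

View pics/c12.png

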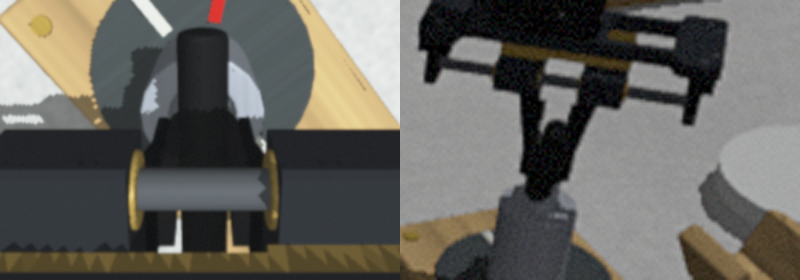

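The grip shows no slip. The bar is at −36°, with 12.4° to go to the red line.

Request:
drive_tool(
  increments=[
    {"gripper": 0,"dx": 0,"dy": 0,"dz": 0,"rx": 0,"ry": 0.023,"rz": 0},
    {"gripper": 0,"dx": 0,"dy": 0,"dz": 0,"rx": 0,"ry": 0.023,"rz": 0},
    {"gripper": 0,"dx": 0,"dy": 0,"dz": 0,"rx": 0,"ry": 0.023,"rz": 0},
    {"gripper": 0,"dx": 0,"dy": 0,"dz": 0,"rx": 0,"ry": 0,"rz": 0},
    {"gripper": 0,"dx": 0,"dy": 0,"dz": 0,"rx": 0,"ry": 0,"rz": 0},
  ],
  squeeze=50,
)

```text
clock: 8.57
tool_pos: [560.1, 286.7, 128.5]
orientation: [0.646, -0.645, 0.289, -0.29]
contact_force: [-1.5, -1.0, 8.5]
opening: 16.9
```

```bash
python3 look.py 13 wrist;  python3 - <<'E'
from h import *
im=cv2.imread('pics/wrist13.png'); g=im.max(2); p=np.load('wrist13.npy',allow_pickle=True).item()
a=im[110:360,130:430]; cv2.imwrite('pics/c13.png',cv2.resize(a,(720,600)))
W=[]
for y in range(182,225,3):
    x=np.where(g[y,245:320]<45)[0]+245; W.append(onz(p,(x.mean(),y),137)); print(y,x.min(),x.max())
W=np.array(W); c=np.polyfit(W[:,0],W[:,1],1); print('bar',np.degrees(np.arctan(c[0])))
b,gg,r=[im[...,i].astype(int) for i in range(3)]
for nm,m in [('red',(r>110)&(gg<70)&(b<70))]:
    ys,xs=np.where(m); W=np.array([onz(p,q,33) for q in zip(xs,ys)]); print(len(xs),xs.mean(),ys.mean(),W.mean(0)); v=np.linalg.svd(W[:,:2]-W[:,:2].mean(0))[2][0]; print(np.degrees(np.arctan2(v[1],v[0])))
E
```

```text
8.5667 [560.1 286.7 128.5] xang -48.3 ydir [ 1.e-03  8.e-04 -1.e+00] F [-1.5 -1.   8.5] M [-0.41  0.6  -0.01] op 16.9 [-0.84  0.37  0.37  1.65 -0.14  1.15  0.3 ]
182 263 299
185 263 299
188 263 299
191 263 299
194 263 299
197 264 299
200 264 299
203 264 299
206 264 298
209 264 298
212 264 299
215 264 299
218 264 299
221 264 299
224 264 299
bar -47.30107883182068
387 280.8811369509044 144.46511627906978 [527.58256377 322.02653917  33.        ]
-47.9119198840734
```

View pics/c13.png

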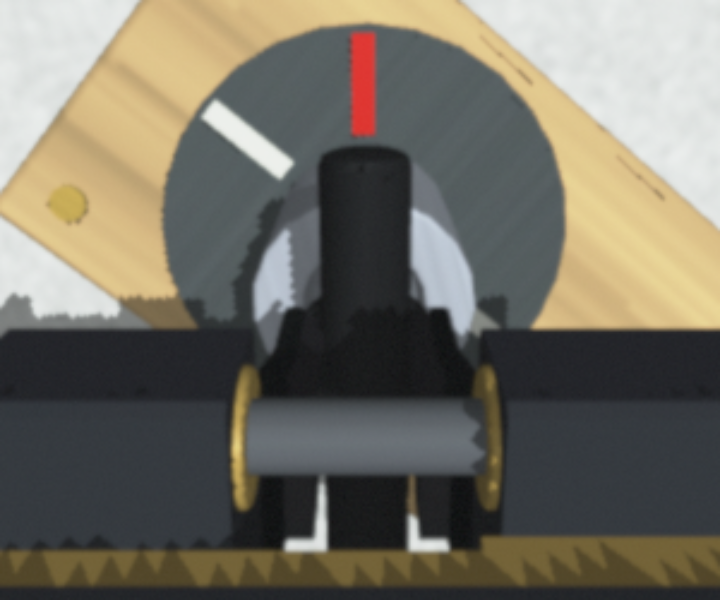

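The bar points straight at the red line (crop: bar column 365, red column 363). I'll add a slight 0.5° and then release.

Request:
drive_tool(
  increments=[
    {"gripper": 0,"dx": 0,"dy": -0.02,"dz": 0,"rx": 0,"ry": 0.003,"rz": 0},
    {"gripper": 0,"dx": 0,"dy": 0,"dz": 0,"rx": 0,"ry": 0,"rz": 0},
    {"gripper": 0.5,"dx": 0,"dy": 0,"dz": 0,"rx": 0,"ry": 0,"rz": 0},
    {"gripper": 0.5,"dx": 0,"dy": 0,"dz": 0,"rx": 0,"ry": 0,"rz": 0},
    {"gripper": 0.5,"dx": 0,"dy": 0,"dz": 0,"rx": 0,"ry": 0,"rz": 0},
    {"gripper": 0.5,"dx": 0,"dy": 0,"dz": 0,"rx": 0,"ry": 0,"rz": 0},
  ],
  squeeze=20,
)

```text
clock: 9.12
tool_pos: [559.6, 286.5, 127.9]
orientation: [-0.644, 0.644, -0.292, 0.292]
contact_force: [0.1, -0.5, -0.1]
opening: 36.3
```

```bash
python3 look.py 14 wrist
```

```text
9.1167 [559.6 286.5 127.9] xang -48.81 ydir [-3.e-04 -2.e-04 -1.e+00] F [ 0.1 -0.5 -0.1] M [-0.04 -0.02  0.02] op 36.3 [-0.84  0.37  0.37  1.65 -0.14  1.15  0.29]
```

View pics/wrist14.png

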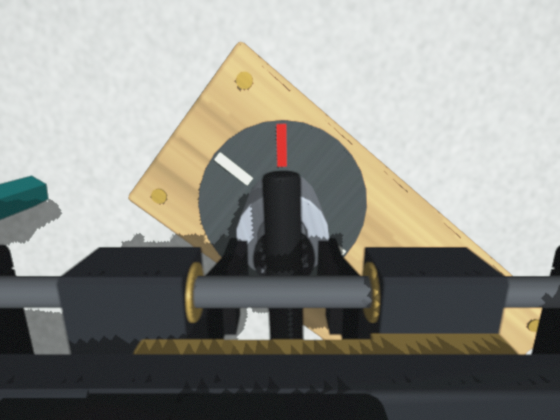

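The fingers are clear and the bar (282,215) is still on the red line (282,145). Next I lift away.

Request:
drive_tool(
  increments=[
    {"gripper": 0.6,"dx": 0,"dy": 0,"dz": 0,"rx": 0,"ry": 0,"rz": 0},
    {"gripper": 0.6,"dx": 0,"dy": -0.4,"dz": 0,"rx": 0,"ry": 0,"rz": 0},
    {"gripper": 0.6,"dx": 0,"dy": -0.6,"dz": 0,"rx": 0,"ry": 0,"rz": 0},
    {"gripper": 0.6,"dx": 0,"dy": -0.6,"dz": 0,"rx": 0,"ry": 0,"rz": 0},
    {"gripper": 0.6,"dx": 0,"dy": -0.6,"dz": 0,"rx": 0,"ry": 0,"rz": 0},
    {"gripper": 0.6,"dx": 0,"dy": -0.6,"dz": 0,"rx": 0,"ry": 0,"rz": 0},
    {"gripper": 0.6,"dx": 0,"dy": 0,"dz": 0,"rx": 0,"ry": 0,"rz": 0},
    {"gripper": 0.6,"dx": 0,"dy": 0,"dz": 0,"rx": 0,"ry": 0,"rz": 0},
  ],
)

```text
clock: 9.83
tool_pos: [560.3, 286.7, 241.3]
orientation: [0.645, -0.643, 0.292, -0.293]
contact_force: [0.2, 0.7, -1.3]
opening: 52.0
```

```bash
python3 look.py 15 wrist scene;  python3 - <<'E'
from h import *
im=cv2.imread('pics/wrist15.png'); g=im.max(2); p=np.load('wrist15.npy',allow_pickle=True).item()
b,gg,r=[im[...,i].astype(int) for i in range(3)]
m=(r>110)&(gg<70)&(b<70); ys,xs=np.where(m); W=np.array([onz(p,q,33) for q in zip(xs,ys)]); v=np.linalg.svd(W[:,:2]-W[:,:2].mean(0))[2][0]; print('red',np.degrees(np.arctan2(v[1],v[0])),xs.mean(),ys.mean())
s=cv2.imread('pics/scene15.png')[90:250,340:530]
cv2.imwrite('pics/c15.png',cv2.hconcat([cv2.resize(im,(400,300)),cv2.resize(s,(400,300),interpolation=cv2.INTER_CUBIC)]))
pb=np.load('scene15.npy',allow_pickle=True).item()
for z in (137,155): print(z,[proj(pb,[561+k*46*np.cos(np.radians(-48.5)),285+k*46*np.sin(np.radians(-48.5)),z]).round(1) for k in(-1,0,1)])
E
```

```text
9.8333 [560.3 286.7 241.3] xang -48.82 ydir [ 0.0019  0.0013 -1.    ] F [ 0.2  0.7 -1.3] M [-0.04  0.06 -0.01] op 52.0 [-0.85  0.29  0.39  1.51 -0.11  1.36  0.26]
red -47.495956785687625 280.25 131.4404761904762
137 [array([428.3, 144. ]), array([419.5, 154.4]), array([410.1, 165.5])]
155 [array([430. , 135.7]), array([421.1, 146. ]), array([411.6, 156.9])]
```

View pics/c15.png

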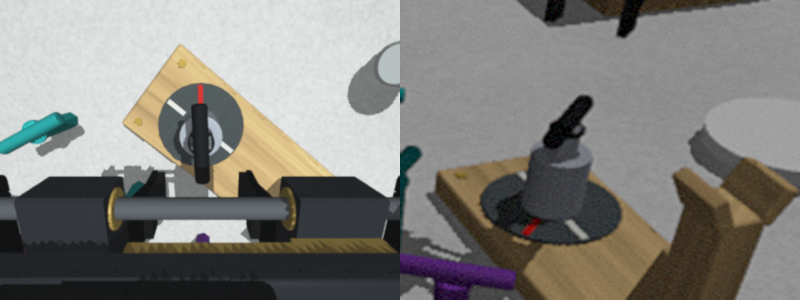

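In the scene picture the bar ends are at (429,144) and (410,165). For a seated key at the red line (bar height 137 mm) I predicted (428,144) and (410,165.5); an unseated one would show 8 pixels higher. I'll hand it in.

```bash
python3 -c "
from cell import bot
print(bot.job_done())"
```

```text
the job is handed in; nothing more can be done
None
```

I turned the pine stand's key 30° clockwise to the white line and pushed it down 18 mm to the socket floor. I then turned it 50° further to the red line, let go, and lifted clear. The job was handed in at about 10 s.

**Final checks:** After release, the scene camera showed the bar ends within a pixel of where a fully seated key at the red line should be. The wrist camera's last estimates put the bar at −47.3° to −48.8° and the red line at −47.5° to −48.9°. The screw reading itself cannot be seen, so the 0.6 rad is inferred from the bar angle with no visible slip in the grip.

**What did not go to plan:**
- The first move call was refused because every row needs all seven values; nothing moved.
- The first close landed lightly (10 N) on the collar under the bar. I opened, lifted 8 mm and gripped the bar itself.

I never went near the dark stand's key or the turquoise and purple look-alikes.

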